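Tip the turned balls out of the hinged-lid box

ROBOT

A 7-joint arm with a two-finger parallel gripper is mounted at the origin on the work surface. World frame = base frame: x ahead of the robot, y to its left, z up, the work surface at z = 0. Lengths are in m, angles in rad, forces in N, time in s.
With the tool pointing down it reaches from about 0.4 to 0.875 m from the base axis. Payload 6.5 kg.
Tool frame: the origin (TCP) lies on the front face of the gripper's body, between the roots of the fingers; the fingertips stand 64 mm ahead of it and the grasp point (between the pads) lies 45 mm ahead of it; z points along the fingers, y is the line along which they close (so a half turn about z gives the same grasp; the last joint's range is limited). The gripper opens to 88 mm and grips with 3 to 60 N. Pads are 18 mm wide; open, the fingers measure 123 mm over their backs; the gripper's body (75 mm by 187 mm) begins 45 mm behind the grasp point.
Start: joints at [-1.4, 0.536, -0.004, 1.538, 0.003, 1.067, -0.071], TCP at [0.152, 0.632, 0.303] pointing down, gripper open.
Joint ranges: [-2.7, 2.7], [-0.37, 2.16], [-1.27, 1.26], [0.24, 2.4], [-1.31, 4.45], [0.19, 1.91], [-2.76, 2.76]. Speed limits (rad/s): [2.39, 2.39, 3.14, 3.14, 3.14, 3.14, 3.14].

INTERFACE

Orientations are given as a unit quaternion [x, y, z, w].
In Python, from bench import manip gives the robot as it stands. The module is installed in compiled form; this text tells all that it offers.
- The arm moves only by the tool play_rows, never from a script. Its argument "moves" is a list of rows, each a list of 2 entries, a list of its own where there are three numbers: the shift along the world's x, y, z in mm, then the turn about the world's z in degrees. A call has 1 to 5 rows; each row is the pose to reach, as a shift and turn from the pose commanded when the call began; what a row does not reach only later rows make up. A row lasts 1/10 s, in which the tool goes at most 50 mm and 8.59 degrees, less where a joint would pass 70% of its speed; a pose out of reach is approached as far as the arm can. A call with a gripper value outside its range is refused whole. "fingers" is the finger opening in mm, from 0 to 88.1, set as the call begins (left out, the last holds). The fingers move at their own pace and stop on an object; "squeeze" is the grip in N (left out, the last holds). Time passes only in rows, so rows that repeat a pose let the fingers close. It gives the time, the measured TCP pose, the force, the opening and the grip force at its end, in the units of the state.
- manip.get_state(): the state, without advancing time (a new reading comes with each control period).
- manip.get_image(name): name is "scene" or "top" or "wrist"; returns a dict with "img" (384x512x3 uint8, red, green, blue), "camera_matrix" (3x3 intrinsics, pixels), "k1" (the pictures are not rectified: a ray, as slopes to the right and down, at radius r is drawn at 1 + k1 r^2 times it, then the intrinsics apply), "world_to_cam" (4x4, takes a point from world to camera coordinates); the wrist camera has in their place "T_tool_cam" (4x4, takes a point from camera to tool coordinates, whose origin is the TCP and whose axes are the flange's). Camera axes: x right, y up, looking along -z (the intrinsics and any distortion apply to the point x, -y, -z); pixel columns grow to the right and rows downward; lengths in m; the calibration is good to about 2 mm. A picture is of the moment at which its call begins: read the wrist's pose just before it. There is no depth.
- manip.hand_in(): hands the job in; it is judged then, once.
Trained networks look in the newest picture that a camera, given by its name, has taken for a name from the list of things; names that differ only in an ending like _2 or _b are one class to them, and where a whole thing is asked for, a point or a joint stands for the part that bears it (a point fixed in the world has none). Each returns a list of dicts, best first, with "p" (0 to 1); they miss things now and then, are a little off and sometimes report something else, mostly with a low value. They report only what shows in the picture. A call takes as long as a camera call. They do not tell look-alikes from the thing itself.
- manip.boxes_of(query, camera): "rect" ([left, top, width, height] in pixels, round what is visible of it).
- manip.silhouettes(query, camera): "region" (384x512 bool, what is visible of it) and "rect" ([left, top, width, height] in pixels, round what is visible of it).
The state is a dict: "t": time; "joints": joint angles; "dq": joint speeds; "tau": joint torques, N m; "ee_pos": TCP position; "tcp_rot": TCP orientation; "contact_force": force on the tool from outside, world axes, zero at the start; "moment": the same for the moment, N m; "width": finger opening in m; "grasp_force": force on a finger pad.
Only numpy, scipy, OpenCV 4.12 (cv2) and the standard library are available. Lean on these libraries where they do the work, as an engineer would, in place of code of your own. Each camera call takes 0.05 s, during which the arm holds its last target. There are 200 camera calls.

TASK

The plywood box on the tipping stand holds two turned wooden balls that are needed for assembly. Swing its lid right back, past the point where it would fall shut, so that it stays open at its stop; only then tip the box over by the steel bar on its side so that both balls roll into the metal tray, and leave the box tipped over.

Things in the scene. Friction and masses are not known exactly. Their poses are not given: they have to be found in the camera images.
- stand: Fixed dark timber stand, steel foot 150 x 130 mm, carrying the tipping plywood box. Origin: centre of its underside on the bench; -x faces the robot, +y the tray. In its frame the level box (120 x 100 x 65 mm, walls 5, open top) is centred on x = y = 0, underside at z = 90 mm. Box pivot: line along x at y = 50, z = 90 mm. Lid hinge: line along y at x = 60, z = 155 mm.
- lid (a joint): Angle (rad) of the box's 120 x 100 x 8 mm, 0.2 kg plywood lid: 0 shut, 2.0 at its open stop, leaning back beyond upright. Over-centre spring hinge: let go below about 0.8 it falls shut, beyond about 1.1 it springs back to the stop and stays there. Under 2 N at its bar moves it.
- lid_bar (a point): Middle of the lid's steel bar, a 10 mm rod along the stand's y, 35 mm clear of the box front, 58 mm clear between its arms. Lid shut: at x = -100, y = 0, z = 160 mm in the stand's frame. Opening the lid carries it up and over to the stand's +x, 160 mm from the hinge line. Its axes are the stand's while the lid is shut and turn with the lid.
- tub (a joint): Tipping angle (rad) of the box about its pivot: 0 level, grows as its bar is lifted and carried over towards the tray, 1.75 at its stop, where the mouth faces the tray, slightly downwards. Let go below about 0.5 it sinks back level, beyond about 1.0 it sinks on to the stop. Under 6 N at its bar lifts it.
- tub_bar (a point): Middle of the box's tipping bar, a 10 mm steel rod along the stand's x on the side away from the tray, 40 mm clear of the box wall, 58 mm clear between its arms. Box level: at x = 0, y = -95, z = 140 mm in the stand's frame. Tipping carries it up and over to the stand's +y, 153 mm from the pivot line. Its axes turn with the box.
- tray: Fixed open aluminium tray, 150 x 160 x 45 mm (x, y, z), walls and floor 5 mm, beside the stand on its +y side, under where the mouth of the tipped box comes. Origin at the centre of its underside.
- ball1_center (a point): Centre of a turned wooden ball, 26 mm diameter, 12 g, loose in the box (hidden under the shut lid).
- ball2_center (a point): Centre of the second, same ball, also in the box.
Mind the look-alikes: they are no part of the job. Leave any yellow look-alike of the stand alone.

How it is judged:
By the outcome, as a careful person would: the job done as asked, in the order asked, and still so for the second after the job is handed in, with the robot touching nothing.
It also fails if it takes over 61 s, if anything falls off the work surface, if the arm or the gripper's body presses on something with over 40 N, if the wrist force passes 120 N, or if a joint passes its speed limit or range.

## Working session

There is one attempt and no reset: what is moved stays moved. The work goes in short steps, Python scripts to look and compute and a tool call to move; the robot and the scene stay as the last step left them, time stands still between calls to the robot, and variables do not carry over. Pictures are saved under pics/ and viewed, at most 10 in all, crops included, and the job is handed in when it is done.

Besides the shell and the picture viewer there is one more tool, called after "Request:" by a JSON object that holds its "fn" and its "kwargs", one argument or row to a line. play_rows: Moves the arm, as the interface text tells. Its arguments: {"type":"object","properties":{"moves":{"type":"array"},"fingers":{"type":"number"},"squeeze":{"type":"number"}},"required":["moves"]}

```bash
mkdir -p pics; cat > h.py <<'E'
from bench import manip
import numpy as np, cv2
def save(n,f):
    d=manip.get_image(n); cv2.imwrite('pics/'+f,d['img'][:,:,::-1]); return d
E
python3 - <<'E'
from h import *
a=save('scene','s0.png'); b=save('top','t0.png')
cv2.imwrite('pics/both.png',np.vstack([a['img'],b['img']])[:,:,::-1])
for c in('scene','top'):
  for q in('stand','lid_bar','tub_bar','tray','lid','tub'):
    print(c,q,[(r['rect'],round(r['p'],2)) for r in manip.boxes_of(q,c)])
s=manip.get_state();print({k:np.round(s[k],3) for k in('t','ee_pos','tcp_rot','joints')})
for d in(a,b): print(d['camera_matrix'],d['k1'],d['world_to_cam'])
E
```

```text
scene stand [([279.2, 90.4, 91.6, 88.6], 0.77), ([98.7, 112.9, 83.9, 102.5], 0.66), ([212.2, 151.8, 97.5, 105.3], 0.58)]
scene lid_bar [([216.5, 158.0, 95.1, 53.8], 0.97), ([96.9, 119.0, 88.5, 39.9], 0.92), ([289.7, 92.7, 79.3, 36.5], 0.9)]
scene tub_bar [([99.5, 113.7, 85.8, 69.3], 0.88), ([212.0, 147.3, 102.0, 86.1], 0.76), ([286.7, 93.0, 83.1, 60.7], 0.62)]
scene tray [([213.8, 149.8, 101.1, 79.5], 0.28)]
scene lid [([289.7, 95.4, 80.3, 32.5], 0.96), ([103.1, 120.3, 83.8, 40.5], 0.73), ([215.4, 156.4, 97.3, 54.0], 0.7)]
scene tub [([217.6, 149.7, 94.8, 83.5], 0.92), ([97.1, 113.4, 86.0, 67.3], 0.69), ([287.7, 90.4, 81.6, 62.8], 0.68)]
top stand [([287.2, 243.7, 109.7, 112.1], 0.95), ([318.2, 50.2, 103.5, 95.1], 0.81), ([229.6, 139.0, 92.8, 91.5], 0.6)]
top lid_bar [([234.4, 136.1, 60.5, 96.0], 0.97), ([340.7, 45.3, 58.5, 86.4], 0.87), ([299.5, 251.9, 81.9, 106.6], 0.74), ([232.5, 137.0, 91.1, 94.4], 0.34)]
top tub_bar [([298.0, 251.5, 100.3, 105.4], 0.97), ([234.5, 133.4, 88.0, 98.1], 0.84), ([334.9, 46.6, 85.2, 88.7], 0.64)]
top tray [([148.2, 128.0, 90.7, 82.3], 0.72)]
top lid [
[... 417 characters left out ...]
46588386   0.         253.41259956]
 [  0.         379.46588386 189.23913048]
 [  0.           0.           1.        ]] -0.039351460188347856 [[-0.9252784   0.3789066   0.0170198   0.53520759]
 [-0.28164671 -0.71644253  0.63826737 -0.00656117]
 [ 0.25403743  0.58578144  0.76962659 -0.91118856]
 [ 0.          0.          0.          1.        ]]
[[462.36426342   0.         255.12079729]
 [  0.         462.36426342 185.8237828 ]
 [  0.           0.           1.        ]] -0.12314215454633567 [[ 0.02594781 -0.99946992 -0.0196617  -0.08983041]
 [ 0.98650453  0.02242056  0.16219167 -0.53173285]
 [-0.16166487 -0.02360487  0.98656337 -0.93278818]
 [ 0.          0.          0.          1.        ]]
```

View pics/s0.png

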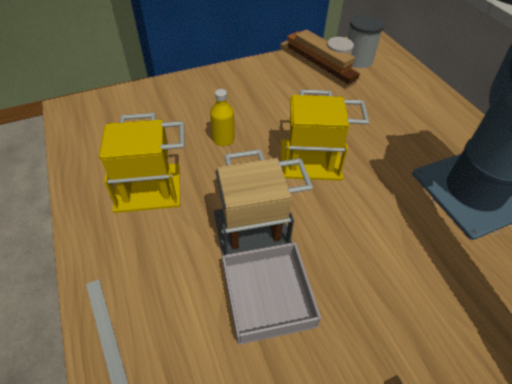

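View pics/t0.png

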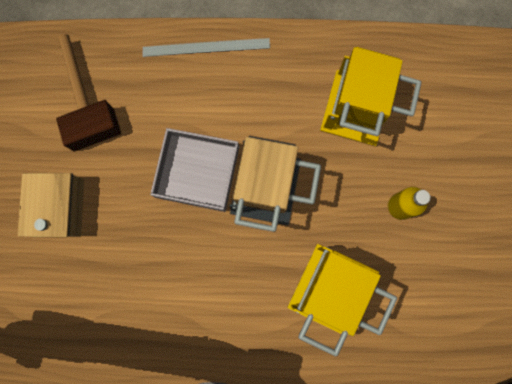

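The stand of the job is the plywood one: top view, lid around (265,175), lid bar around (257,227), tub bar around (315,183), tray around (195,170). In the scene view its lid is around (253,190), lid bar around (300,175), tub bar around (245,155). The two yellow ones are look-alikes. I'll enlarge it to measure.

```bash
python3 - <<'E'
import cv2,numpy as np
s=cv2.imread('pics/s0.png')[140:265,205:330]; t=cv2.imread('pics/t0.png')[125:240,225:330]
f=lambda i:cv2.resize(i,None,fx=4,fy=4,interpolation=cv2.INTER_CUBIC)
a=cv2.resize(s,(400,400),interpolation=cv2.INTER_CUBIC) # x3.2
b=cv2.resize(t,None,fx=3.8,fy=3.8,interpolation=cv2.INTER_CUBIC)
o=np.zeros((440,800,3),np.uint8);o[:400,:400]=a;o[:b.shape[0],400:400+b.shape[1]]=b[:, :400]
cv2.imwrite('pics/crop.png',o);print(b.shape)
E
```

```text
(437, 399, 3)
```

View pics/crop.png

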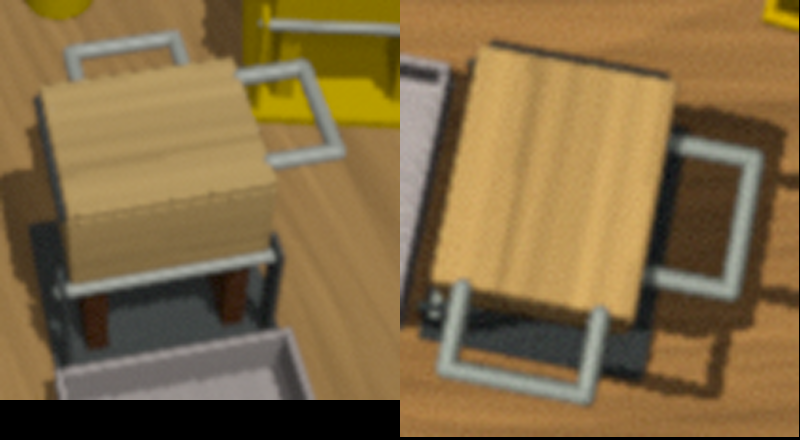

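```bash
cat >> h.py <<'E'
def proj(d,P):
    p=np.c_[P,np.ones(len(P))]@np.array(d['world_to_cam']).T
    u=np.c_[p[:,0]/-p[:,2],-p[:,1]/-p[:,2]]; r=(u**2).sum(1,keepdims=True)
    K=np.array(d['camera_matrix']); return u*(1+d['k1']*r)*[K[0,0],K[1,1]]+K[:2,2]
E
python3 - <<'E'
from h import *
from scipy.optimize import least_squares as LS
a=manip.get_image('scene');b=manip.get_image('top')
S=lambda q:np.array(q)/3.2+[205,140]
T=lambda q:(np.array(q)-[400,0])/3.8+[225,125]
ps=S([(322,110),(125,44),(42,97),(235,60),(274,185),(65,218)]).astype(float)
pt=T([(516,383),(745,223),(673,80),(632,320),(433,288),(490,45)])
M=np.array([[-100,0,160],[0,-95,140],[60,-50,163],[-60,-50,163],[-60,50,163],[60,50,163]])/1e3
def W(v,M):
    c,s=np.cos(v[3]),np.sin(v[3]); return M@np.array([[c,-s,0],[s,c,0],[0,0,1]]).T+v[:3]
f=lambda v:np.r_[(proj(a,W(v,M))-ps).ravel(),(proj(b,W(v,M))-pt).ravel()]
r=LS(f,[.6,-.1,0,0],loss='soft_l1');print(r.x.round(4));print(f(r.x).round(1).reshape(-1,2))
for n,i in(('lid',0),('tub',1)):
    g=LS(lambda P:np.r_[(proj(a,P[None])-ps[i:i+1]).ravel(),(proj(b,P[None])-pt[i:i+1]).ravel()],[.6,-.1,.15])
    print(n,g.x.round(4),W(r.x,M[i:i+1]).round(4),g.cost)
v=r.x
for n,m in(('hinge',[60,0,155]),('pivot',[0,50,90])): print(n,W(v,np.array([m])/1e3).round(4))
E
```

```text
[ 0.5402 -0.0996 -0.0047 -0.1737]
[[-1.2  0.7]
 [-0.4  1.4]
 [-0.4 -2.9]
 [-0.6 -0.2]
 [ 1.1 -0.4]
 [ 1.2 -0.1]
 [ 0.1 -0.4]
 [-0.7  0.8]
 [ 1.6  1. ]
 [ 0.5  0.1]
 [-0.3 -2.1]
 [-2.2  0.2]]
lid [ 0.4403 -0.0819  0.1574] [[ 0.4417 -0.0824  0.1553]] 0.08986722080180984
tub [ 0.5238 -0.1936  0.1395] [[ 0.5237 -0.1932  0.1353]] 0.2818868015506283
hinge [[ 0.5993 -0.11    0.1503]]
pivot [[ 0.5488 -0.0504  0.0853]]
```

Fitted stand: x=0.540, y=-0.0995, yaw −10°. Triangulated bar heights are 0.157 m (lid) and 0.139 m (tub), against 0.160 and 0.140 in the text, so they agree. Next I move above the lid bar.

Request:
{"fn": "play_rows", "kwargs": {
  "moves": [
    [[26,-34,0],-4.4],
    [[52,-68,0],-8.8],
    [[78,-102,0],-13.2],
    [[104,-136,0],-17.6],
    [[130,-170,0],-22]
  ],
  "fingers": 30
}}

```text
t: 1.3
ee_pos: [0.2834, 0.4605, 0.3029]
tcp_rot: [0.307, 0.952, 0.0, 0.0]
contact_force: [0.7, -0.0, -0.0]
width: 0.0503
grasp_force: 0.0
```

Request:
{"fn": "play_rows", "kwargs": {
  "moves": [
    [[22,-38,0],-4.4],
    [[44,-76,0],-8.8],
    [[66,-114,0],-13.2],
    [[88,-152,0],-17.6],
    [[110,-190,0],-22]
  ]
}}

```text
t: 1.8
ee_pos: [0.3932, 0.2703, 0.3031]
tcp_rot: [0.483, 0.876, 0.0, 0.0]
contact_force: [0.2, 0.6, -0.0]
width: 0.0298
grasp_force: 0.0
```

Request:
{"fn": "play_rows", "kwargs": {
  "moves": [
    [[10,-37,0],-4.4],
    [[20,-74,0],-8.8],
    [[30,-110,0],-13.2],
    [[39,-146,0],-17.6],
    [[47,-182,0],-22]
  ]
}}

```text
t: 2.3
ee_pos: [0.4398, 0.0884, 0.303]
tcp_rot: [0.641, 0.767, 0.0, 0.0]
contact_force: [1.3, 0.4, 0.6]
width: 0.0302
grasp_force: 0.0
```

Request:
{"fn": "play_rows", "kwargs": {
  "moves": [
    [[1,-40,0],-5],
    [[1,-80,0],-10],
    [[1,-120,0],-15],
    [[1,-172,-5],-20.5],
    [[1,-172,-5],-20.5]
  ]
}}

```text
t: 2.8
ee_pos: [0.4397, -0.0879, 0.298]
tcp_rot: [0.77, 0.638, -0.0, 0.001]
contact_force: [0.2, 0.1, -0.5]
width: 0.0301
grasp_force: 0.0
```

```bash
python3 - <<'E'
from h import *
s=manip.get_state();d=save('wrist','w1.png')
print({k:np.round(s[k],3) for k in('t','ee_pos','tcp_rot','joints','width','contact_force')})
print(np.array(d['T_tool_cam']).round(3))
E
```

```text
{'t': np.float64(2.8), 'ee_pos': array([ 0.44 , -0.088,  0.298]), 'tcp_rot': array([ 0.77 ,  0.638, -0.   ,  0.001]), 'joints': array([-0.459,  0.221,  0.64 ,  2.082, -0.167,  0.887,  0.088]), 'width': np.float64(0.03), 'contact_force': array([ 0.219,  0.134, -0.52 ])}
[[-0.     0.948  0.32   0.084]
 [ 1.     0.     0.001  0.001]
 [ 0.001  0.32  -0.948 -0.081]
 [ 0.     0.     0.     1.   ]]
```

View pics/w1.png

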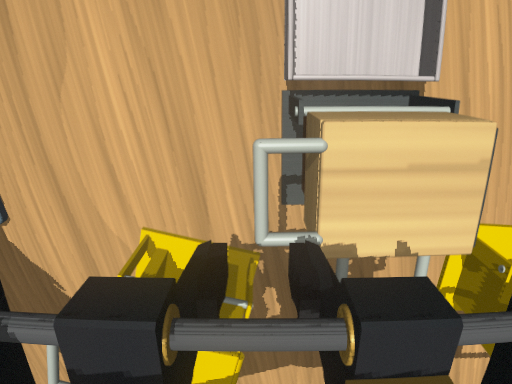

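The wrist view shows the lid bar running from (262,148) to (265,240), with the fingers either side of its column. I'll check that against the projection.

```bash
cat >> h.py <<'E'
from scipy.spatial.transform import Rotation as R
def wristcam():
    s=manip.get_state(); d=manip.get_image('wrist')
    T=np.eye(4);T[:3,:3]=R.from_quat(s['tcp_rot']).as_matrix();T[:3,3]=s['ee_pos']
    d['world_to_cam']=np.linalg.inv(T@np.array(d['T_tool_cam'])); return d
def sw(m):
    c,s=np.cos(-.174),np.sin(-.174);m=np.array(m)/1e3
    return m@np.array([[c,-s,0],[s,c,0],[0,0,1]]).T+[.540,-.0995,0]
E
python3 - <<'E'
from h import *
d=wristcam()
print(proj(d,sw([[-100,34,160],[-100,-34,160],[-60,-50,163],[-60,50,163],[60,50,163],[60,-50,163]])).round(0))
print(sw([[-100,0,160]]))
E
```

```text
[[258. 154.]
 [259. 246.]
 [313. 267.]
 [320. 130.]
 [496. 131.]
 [468. 263.]]
[[ 0.44150998 -0.08218767  0.16      ]]
```

Request:
{"fn": "play_rows", "kwargs": {
  "moves": [
    [[2,9,0],0.7],
    [[2,9,-30],0.7],
    [[2,9,-60],0.7],
    [[2,9,-80],0.7],
    [[2,9,-93],0.7]
  ],
  "fingers": 26
}}

```text
t: 3.4
ee_pos: [0.4423, -0.0707, 0.2033]
tcp_rot: [0.761, 0.649, -0.0, -0.001]
contact_force: [0.2, -0.2, -0.3]
width: 0.0263
grasp_force: 0.0
```

Request:
{"fn": "play_rows", "kwargs": {
  "moves": [
    [[0,0,0],0],
    [[0,0,0],0],
    [[0,0,0],0],
    [[0,0,0],0],
    [[0,0,0],0]
  ],
  "fingers": 0,
  "squeeze": 12
}}

```text
t: 3.9
ee_pos: [0.4444, -0.0727, 0.2059]
tcp_rot: [0.762, 0.647, 0.002, 0.001]
contact_force: [5.1, 1.8, 0.2]
width: 0.0088
grasp_force: 11.9
```

Gripped on the rod. Next I work out the arc.

```bash
python3 - <<'E'
import numpy as np
A=np.array([0,.05,.15,.27,.4,.53,.66,.79,.92,1.05,1.18,1.31,1.44,1.57,1.69,1.79,1.86,1.9])
r=160;p=np.c_[-r*np.cos(A+.031),r*np.sin(A+.031)]
for k in range(0,17,5):
  d=p[k+1:k+6]-p[k]; print(np.c_[d[:,0]*.985,-.173*d[:,0],d[:,1]].round().astype(int).tolist())
E
```

```text
[[0, 0, 8], [2, 0, 24], [7, -1, 42], [14, -3, 62], [24, -4, 80]]
[[12, -2, 17], [26, -5, 32], [42, -7, 45], [59, -10, 56], [78, -14, 65]]
[[20, -3, 6], [40, -7, 9], [60, -11, 10], [79, -14, 8], [95, -17, 5]]
[[11, -2, -3], [17, -3, -5]]
```

Request:
{"fn": "play_rows", "kwargs": {
  "moves": [
    [[0,0,8],0],
    [[2,0,24],0],
    [[7,-1,42],0],
    [[14,-3,62],0],
    [[24,-4,80],0]
  ]
}}

```text
t: 4.4
ee_pos: [0.4707, -0.0772, 0.2873]
tcp_rot: [0.762, 0.647, 0.004, 0.004]
contact_force: [22.3, -2.8, -16.6]
width: 0.0083
grasp_force: 13.2
```

Request:
{"fn": "play_rows", "kwargs": {
  "moves": [
    [[12,-2,17],0],
    [[26,-5,32],0],
    [[42,-7,45],0],
    [[59,-10,56],0],
    [[78,-14,65],0]
  ]
}}

```text
t: 4.9
ee_pos: [0.5445, -0.0906, 0.3493]
tcp_rot: [0.762, 0.647, -0.0, -0.001]
contact_force: [4.7, 0.5, -13.0]
width: 0.0089
grasp_force: 12.9
```

```bash
python3 - <<'E'
from h import *
save('scene','s2.png');s=manip.get_state()
print({k:np.round(s[k],3) for k in('t','ee_pos','joints','width','contact_force','grasp_force')})
E
```

```text
{'t': np.float64(4.95), 'ee_pos': array([ 0.547, -0.091,  0.351]), 'joints': array([-0.402,  0.365,  0.627,  1.771, -0.239,  1.08 ,  0.145]), 'width': np.float64(0.009), 'contact_force': array([ 5.516, -0.456, -6.995]), 'grasp_force': np.float64(12.56)}
```

View pics/s2.png

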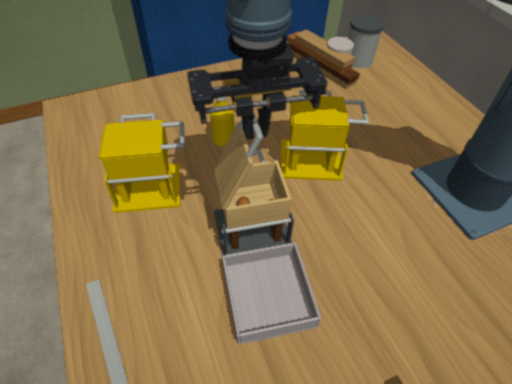

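The lid stands at about 60°, held by its bar, and a ball shows in the box at (243,201). I continue over with a little less height, to ease the downward pull.

Request:
{"fn": "play_rows", "kwargs": {
  "moves": [
    [[20,-3,4],0],
    [[40,-7,6],0],
    [[60,-11,7],0],
    [[79,-14,5],0],
    [[95,-17,2],0]
  ]
}}

```text
t: 5.45
ee_pos: [0.6402, -0.1076, 0.3525]
tcp_rot: [0.762, 0.647, 0.0, -0.0]
contact_force: [-0.9, 2.4, -0.4]
width: 0.008
grasp_force: 11.9
```

Request:
{"fn": "play_rows", "kwargs": {
  "moves": [
    [[11,-2,-3],0],
    [[16,-3,-5],0],
    [[16,-3,-5],0]
  ]
}}

```text
t: 5.75
ee_pos: [0.656, -0.1105, 0.3469]
tcp_rot: [0.762, 0.647, 0.001, 0.0]
contact_force: [2.1, 4.5, 3.0]
width: 0.0075
grasp_force: 11.6
```

Request:
{"fn": "play_rows", "kwargs": {
  "moves": [
    [[0,0,0],0],
    [[0,0,0],0],
    [[0,0,20],0],
    [[0,0,45],0],
    [[0,0,70],0]
  ],
  "fingers": 40
}}

```text
t: 6.25
ee_pos: [0.6543, -0.112, 0.4172]
tcp_rot: [0.763, 0.646, -0.001, -0.0]
contact_force: [1.3, -0.5, 0.9]
width: 0.0396
grasp_force: 0.0
```

Request:
{"fn": "play_rows", "kwargs": {
  "moves": [
    [[-30,-16,0],8],
    [[-60,-32,0],16],
    [[-90,-49,0],24],
    [[-120,-65,0],32],
    [[-140,-82,0],40]
  ]
}}

```text
t: 6.75
ee_pos: [0.5123, -0.1945, 0.4167]
tcp_rot: [0.493, 0.87, -0.0, -0.001]
contact_force: [-0.4, -0.8, 0.3]
width: 0.0401
grasp_force: 0.0
```

Request:
{"fn": "play_rows", "kwargs": {
  "moves": [
    [[0,0,0],8],
    [[0,0,0],16],
    [[0,0,-20],24],
    [[0,0,-50],32],
    [[0,0,-80],40]
  ],
  "fingers": 26
}}

```text
t: 7.25
ee_pos: [0.5144, -0.1938, 0.336]
tcp_rot: [0.166, 0.986, -0.0, 0.0]
contact_force: [0.3, -0.3, 0.8]
width: 0.026
grasp_force: 0.0
```

Request:
{"fn": "play_rows", "kwargs": {
  "moves": [
    [[0,0,-20],5],
    [[0,0,-40],10],
    [[0,0,-40],10]
  ]
}}

```text
t: 7.55
ee_pos: [0.513, -0.1931, 0.2943]
tcp_rot: [0.082, 0.997, 0.0, -0.003]
contact_force: [0.2, -0.7, -0.2]
width: 0.0258
grasp_force: 0.0
```

```bash
python3 - <<'E'
from h import *
s=manip.get_state();d=wristcam();b=save('top','t2.png')
print({k:np.round(s[k],4) for k in('t','ee_pos','tcp_rot','joints','width','contact_force')})
cv2.imwrite('pics/w2.png',np.hstack([d['img'],b['img'][100:300,200:488].repeat(1,0)] if 0 else [d['img']])[:,:,::-1])
print(proj(d,sw([[34,-95,140],[-34,-95,140],[60,-50,155],[-60,-50,155]])).round(0))
print([(r['rect'],r['p']) for r in manip.boxes_of('tub_bar','wrist')])
c=np.zeros((384,800,3),np.uint8);c[:,:512]=d['img'];c[:300,512:]=cv2.resize(b['img'][100:250,200:344],(288,300))
cv2.imwrite('pics/w2.png',c[:,:,::-1])
E
```

```text
{'t': np.float64(7.55), 'ee_pos': array([ 0.513 , -0.1931,  0.2943]), 'tcp_rot': array([ 8.170e-02,  9.967e-01,  2.000e-04, -2.900e-03]), 'joints': array([ 0.0066,  0.3872,  0.3462,  1.8321, -0.1564,  0.9549,  1.8278]), 'width': np.float64(0.0258), 'contact_force': array([ 0.1554, -0.6692, -0.2306])}
[[259. 252.]
 [260. 168.]
 [317. 292.]
 [329. 136.]]
[([199.1, 351.7, 52.3, 31.9], 0.98), ([31.5, 0.0, 191.4, 56.2], 0.94), ([257.7, 119.4, 221.0, 263.9], 0.81)]
```

View pics/w2.png

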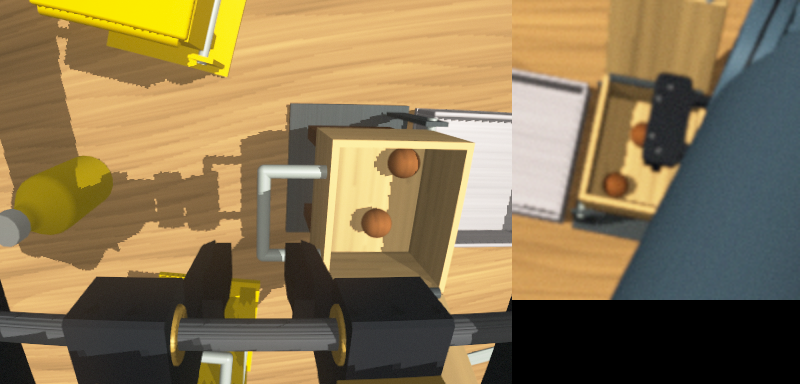

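The bar runs from (265,172) to (265,255), about 4 mm toward +y of the prediction. Both balls are in the box, at (403,163) and (376,222). The top view shows the lid leaning back open.

Request:
{"fn": "play_rows", "kwargs": {
  "moves": [
    [[2,3,-25],0],
    [[2,3,-55],0],
    [[2,3,-80],0],
    [[2,3,-100],0],
    [[2,3,-109],0]
  ]
}}

```text
t: 8.2
ee_pos: [0.5173, -0.1901, 0.1873]
tcp_rot: [0.082, 0.997, -0.0, -0.0]
contact_force: [-0.8, 0.0, 0.4]
width: 0.0261
grasp_force: 0.0
```

Request:
{"fn": "play_rows", "kwargs": {
  "moves": [
    [[0,0,0],0],
    [[0,0,0],0],
    [[0,0,0],0],
    [[0,0,0],0],
    [[0,0,0],0]
  ],
  "fingers": 0,
  "squeeze": 25
}}

```text
t: 8.7
ee_pos: [0.5183, -0.19, 0.1889]
tcp_rot: [0.082, 0.997, 0.0, 0.001]
contact_force: [-0.6, 2.4, 6.7]
width: 0.0087
grasp_force: 25.0
```

```bash
python3 - <<'E'
import numpy as np
A=np.array([0,.04,.1,.18,.26,.35,.44,.53,.62,.71,.8,.89,.98,1.07,1.16,1.25,1.34,1.43,1.51,1.58,1.64])
r=153.4;t0=np.arctan2(50,-145);p=np.c_[r*np.cos(t0-A),r*np.sin(t0-A)]
for k in range(0,20,5):
  d=p[k+1:k+6]-p[k]; print(np.c_[d[:,0]*.173,d[:,0]*.985,d[:,1]].round().astype(int).tolist())
E
```

```text
[[0, 2, 6], [1, 6, 14], [2, 11, 25], [3, 17, 36], [4, 26, 47]]
[[2, 9, 10], [3, 19, 20], [5, 30, 28], [7, 41, 36], [9, 53, 42]]
[[2, 13, 5], [4, 26, 9], [7, 39, 12], [9, 52, 14], [12, 66, 15]]
[[2, 14, -1], [5, 27, -3], [7, 39, -6], [9, 49, -9], [10, 57, -12]]
```

Request:
{"fn": "play_rows", "kwargs": {
  "moves": [
    [[0,2,6],0],
    [[1,6,14],0],
    [[2,11,25],0],
    [[3,17,36],0],
    [[4,26,47],0]
  ]
}}

```text
t: 9.2
ee_pos: [0.5224, -0.1652, 0.236]
tcp_rot: [0.082, 0.997, -0.001, 0.002]
contact_force: [5.2, -5.0, -3.6]
width: 0.009
grasp_force: 25.0
```

Request:
{"fn": "play_rows", "kwargs": {
  "moves": [
    [[2,9,10],0],
    [[3,19,20],0],
    [[5,30,28],0],
    [[7,41,36],0],
    [[9,53,42],0]
  ]
}}

```text
t: 9.7
ee_pos: [0.5313, -0.114, 0.2792]
tcp_rot: [0.083, 0.997, -0.002, 0.002]
contact_force: [2.2, -7.0, 5.3]
width: 0.0092
grasp_force: 25.0
```

Request:
{"fn": "play_rows", "kwargs": {
  "moves": [
    [[2,13,5],0],
    [[4,26,9],0],
    [[7,39,12],0],
    [[9,52,14],0],
    [[12,66,15],0]
  ]
}}

```text
t: 10.2
ee_pos: [0.5431, -0.0458, 0.2933]
tcp_rot: [0.082, 0.997, -0.001, 0.001]
contact_force: [3.2, -3.5, 1.0]
width: 0.009
grasp_force: 25.0
```

Request:
{"fn": "play_rows", "kwargs": {
  "moves": [
    [[2,14,-1],0],
    [[5,27,-3],0],
    [[7,39,-6],0],
    [[9,49,-9],0],
    [[10,57,-12],0]
  ]
}}

```text
t: 10.7
ee_pos: [0.5531, 0.013, 0.2792]
tcp_rot: [0.081, 0.997, -0.0, 0.001]
contact_force: [6.9, -0.8, -0.7]
width: 0.0087
grasp_force: 25.1
```

Request:
{"fn": "play_rows", "kwargs": {
  "moves": [
    [[0,0,0],0],
    [[0,0,0],0],
    [[0,0,0],0],
    [[0,0,0],0],
    [[0,0,0],0]
  ]
}}

```text
t: 11.2
ee_pos: [0.5531, 0.0131, 0.2792]
tcp_rot: [0.081, 0.997, 0.0, 0.001]
contact_force: [6.8, 1.8, -0.6]
width: 0.0093
grasp_force: 25.0
```

Request:
{"fn": "play_rows", "kwargs": {
  "moves": [
    [[0,0,0],0],
    [[0,0,0],0],
    [[0,0,20],0],
    [[0,0,45],0],
    [[0,0,80],0]
  ],
  "fingers": 40
}}

```text
t: 11.7
ee_pos: [0.5504, 0.0119, 0.3584]
tcp_rot: [0.082, 0.997, -0.001, -0.003]
contact_force: [1.5, 0.4, 0.4]
width: 0.04
grasp_force: 0.0
```

Request:
{"fn": "play_rows", "kwargs": {
  "moves": [
    [[0,-30,30],0],
    [[0,-70,40],0],
    [[0,-110,40],0],
    [[0,-150,40],0],
    [[0,-180,40],0]
  ]
}}

```text
t: 12.2
ee_pos: [0.5509, -0.1706, 0.399]
tcp_rot: [0.083, 0.997, -0.0, -0.002]
contact_force: [1.1, 0.0, 0.1]
width: 0.04
grasp_force: 0.0
```

```bash
python3 - <<'E'
from h import *
s=manip.get_state();a=save('scene','s3.png');b=manip.get_image('top')
print({k:np.round(s[k],4) for k in('t','ee_pos','width','contact_force')})
for c in('scene','top'): print([(r['rect'],r['p']) for r in manip.boxes_of('ball1_center',c)])
c=np.zeros((400,800,3),np.uint8);c[:]=np.hstack([cv2.resize(i,(400,400)) for i in(a['img'][100:350,150:400],b['img'][50:300,130:380])])
cv2.imwrite('pics/f3.png',c[:,:,::-1])
E
```

```text
{'t': np.float64(12.2), 'ee_pos': array([ 0.5509, -0.1706,  0.399 ]), 'width': np.float64(0.04), 'contact_force': array([1.0678, 0.008 , 0.1036])}
[([284.1, 295.7, 15.8, 15.8], 0.62)]
[([172.5, 175.4, 8.3, 16.0], 0.46)]
```

View pics/f3.png

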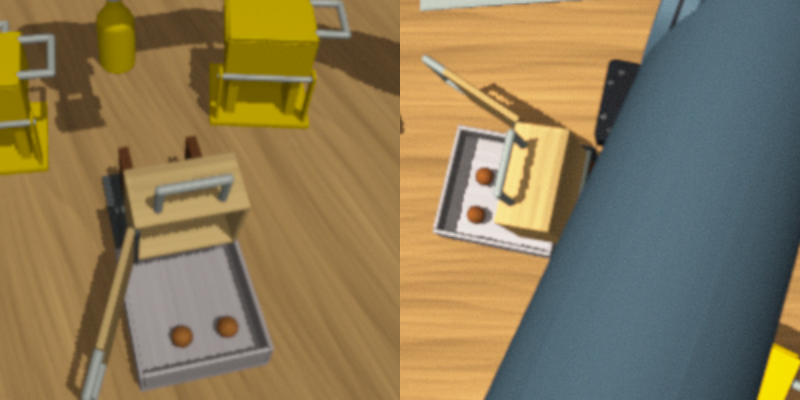

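The box is tipped over and the lid is open. Both balls lie in the tray, at crop positions (181,335) and (227,326). I let things settle briefly, then hand in.

Request:
{"fn": "play_rows", "kwargs": {
  "moves": [
    [[0,0,20],0],
    [[0,0,20],0],
    [[0,0,20],0],
    [[0,0,20],0],
    [[0,0,20],0]
  ]
}}

```text
t: 12.9
ee_pos: [0.5522, -0.1676, 0.4189]
tcp_rot: [0.081, 0.997, 0.0, -0.001]
contact_force: [1.1, -0.4, 0.1]
width: 0.0398
grasp_force: 0.0
```

```bash
python3 -c "
from bench import manip
print(manip.hand_in())"
```

```text
the job is handed in; nothing more can be done
None
```

I handed the job in at about 13 s; the last pictures show the lid swung back open, the box tipped over and left so, both balls in the tray, and the gripper clear.

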